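Push the stuck cartridge out of a column barrel

TASK

A spent white cartridge is stuck in the steel column barrel held in the bench clamp. Draw the push rod out from under the bottle shelf, take it by its black handle and push the cartridge right through and out of the far end of the barrel so that it drops into the yellow tray. Then pull the rod back out, lay it down flat on the blue mat with its whole length on the mat, and leave the other things on the bench where they are.

Things in the scene. Friction and masses are not known exactly. Their poses are not given: they have to be found in the camera images.
- rod: Push rod, loose, 195 mm long, about 110 g, pointing roughly to +y: black flat-sided handle 60 long x 28 wide x 20 mm high, bare stem 12 mm thick, red head 20 mm in diameter. Origin on the rod's axis at the middle of the handle, x along the rod to the head (stem x = 30 to 150 mm, head 150 to 165 mm). Lying flat, its z is up and its axis is level, 10 mm above the bench.
- rod_tip (a point): Centre of the front face of the rod's red head (head 15 mm long, 3 mm chamfers). At the start only the last 90 to 106 mm of the rod at this end shows in front of the shelf's edge.
- rod_butt (a point): Centre of the rear face of the rod's black handle. At the start the whole handle is under the shelf, out of reach from above until the rod has been drawn out.
- riser: Bottle shelf, fixed, at the right: grey board 360 mm (its x) by 240 mm (its y), underside 60 mm and top 78 mm above the bench, on white end and rear panels. Three bottles (up to 262 mm above the bench) stand on it, at least 125 mm back from its front edge. Origin on the bench under the middle of its open front edge; the board reaches from there back to y = -240 mm.
- clamp: Bench clamp, fixed, holding the steel barrel level: base 52 x 100 x 12 mm, black thumb screw over the barrel's middle up to 91 mm. Barrel 110 mm long, 36 mm outside, bore 24 mm straight through. Origin on the bench under the barrel's middle; x runs along the barrel in the push direction, near mouth at x = -55 mm, far mouth at x = +55 mm; axis at z = 50 mm.
- near_mouth (a point): Centre of the barrel's near mouth, where the rod goes in (x points into the bore). The mouth flares from 24 to 30 mm over its last 4 mm.
- far_mouth (a point): Centre of the barrel's far mouth, over the tray, where the cartridge comes out (x points out of the bore). The rod's head must come 5 to 10 mm out here for the cartridge to fall free; the handle is then still 15 to 20 mm short of the near mouth.
- cartridge: Spent cartridge, loose but stuck in the bore: white cylinder 22 mm in diameter, 60 mm long, blue band, about 45 g. Origin at its centre, x along its length. It begins wholly inside the barrel, its rear face 34 to 42 mm from the near mouth. A swollen seal grips it: it takes a steady push of about 7 to 14 N until it is nearly out.
- tray: The yellow waste tray, fixed under the far mouth: 180 mm (x) by 140 mm (y) outside, 22 mm high, walls and floor 4 mm. Origin under the centre of its floor.
- mat: The blue mat, fixed, flat on the bench (under 1 mm thick): 130 mm (x) by 300 mm (y). Origin at its centre.
- nut_a: A knurled steel end nut of the column, 46 mm in diameter, 28 mm high, standing loose on the bench. Origin under its centre. Not to be disturbed.
- nut_b: The other end nut, alike. Not to be disturbed.
- spanner: A steel spanner 170 mm long lying on the bench. Not to be disturbed.
- reagent: An amber reagent bottle, 68 mm in diameter, 150 mm high. Origin under its centre. Not to be disturbed.
- beaker: A glass beaker, 70 mm in diameter, 90 mm high. Origin under its centre. Not to be disturbed.

How it is judged:
By the outcome, as a careful person would: the job done as asked, in the order asked, and still so for the second after the job is handed in, with the robot touching nothing.
It also fails if it takes over 61 s, if anything falls off the work surface, if the arm or the gripper's body presses on something with over 40 N, if the wrist force passes 120 N, or if a joint passes its speed limit or range.

ROBOT

A 6-joint arm with a two-finger parallel gripper is mounted at the origin on the work surface. World frame = base frame: x ahead of the robot, y to its left, z up, the work surface at z = 0. Lengths are in m, angles in degrees, forces in N, time in s.
With the tool pointing down it reaches from about 0.275 to 1 m from the base axis. Payload 8.4 kg.
Tool frame: the origin (TCP) lies on the centre line of the jaws, within the pads' length; the fingertips stand 19 mm ahead of it and the grasp point (between the pads) is the TCP; z points along the fingers, y is the direction in which the jaws open and shut (so a half turn about z gives the same grasp; the last joint's range is limited). The gripper opens to 85 mm and grips with 20 to 120 N. Pads are 22 mm wide; open, the fingers measure 114 mm over their backs; the gripper's body (76 mm by 85 mm) begins 54 mm behind the grasp point. The pads swing forward as they close: fully open they stand 13 mm farther back than shut.
Start: joints at [76.868, 20.225, 93.587, -0, 66.188, -0.138], TCP at [0.141, 0.609, 0.25] pointing down, gripper open.
Joint ranges: [-150.9, 150.9], [-52.94, 120.26], [3.33, 152.33], [-74.26, 254.26], [0, 154.13], [-172.89, 172.89]. Speed limits (degrees/s): [127.2, 127.2, 159.86, 180, 180, 180].

INTERFACE

Orientations are given as [roll, pitch, yaw] about the fixed x, y, z axes, in that order (R = Rz(yaw) Ry(pitch) Rx(roll)).
In Python, from workcell import observe, eyes, job gives the robot as it stands.
- The arm moves only by the shell command python3 -m handwheel 'ROWS'. ROWS is JSON, a list of rows, each a list of 7 numbers: the opening, from 0 (shut) to 1 (fully open), then the shift along the tool's x, y, z in mm, then the turn, a rotation vector about the tool's x, y, z in degrees. In form: [[grip, x, y, z, wx, wy, wz], ...]. A call has 1 to 5 rows; each row shifts and turns the pose as measured when the row begins, along the tool's axes as they then stand; what a row does not reach is not made up. A row lasts 1/12 s, in which the tool goes at most 41.7 mm and 7.16 degrees, less where a joint would pass 70% of its speed; a pose out of reach is approached as far as the arm can. A call is refused whole if a number of a shift passes 41.7 or a number of a turn 7.16, either way. A call with a gripper value outside its range is refused whole. The fingers move at their own pace and stop on an object; the grip force is fixed at half the most. Time passes only in rows, so rows that do not move let the fingers close. It gives the time, the measured TCP pose, the force and the opening at its end, in the units of the state.
- observe(): the state, without advancing time (a new reading comes with each control period).
- eyes.camera(name): name is "side" or "top"; returns a dict with "pixels" (384x512x3 uint8, blue, green, red), "intrinsics" (3x3 intrinsics, pixels), "rvec" (rotation vector, rad) and "tvec" (3), from world to camera coordinates, as OpenCV has them. Camera axes: x right, y down, z forward; pixel columns grow to the right and rows downward; lengths in m; the calibration is good to about 2 mm. A picture is of the moment at which its call begins. There is no depth.
- job.sign_off(): hands the job in, once; it reports no verdict.
The state is a dict: "time_s": time; "qpos": joint angles; "joint_vel": joint speeds; "joint_torque": joint torques, N m; "tcp_pos": TCP position; "orientation": TCP orientation; "force": force on the tool from outside, world axes, zero at the start; "wrist_torque": the same for the moment, N m; "opening": opening from 0.0 (shut) to 1.0 (fully open).
Only numpy, scipy, OpenCV 4.12 (cv2) and the standard library are available. Lean on these libraries where they do the work, as an engineer would, in place of code of your own. Each camera call takes 0.05 s, during which the arm holds its last target. There are 200 camera calls.

## Working session

There is one attempt and no reset: what is moved stays moved. The work goes in short steps, Python scripts to look and compute and a shell command to move; the robot and the scene stay as the last step left them, time stands still between calls to the robot, and variables do not carry over. Pictures are saved under pics/ and viewed, about 8 in all and at most 12, crops included, and the job is handed in when it is done.

```bash
mkdir -p pics
cat > h.py <<'E'
import numpy as np, cv2
from workcell import observe, eyes, job
def snap(n,f):
    c=eyes.camera(n); cv2.imwrite(f,c["pixels"]); np.savez('cal_'+n,K=c["intrinsics"],r=c["rvec"],t=c["tvec"]); return c
def ray(n,u,v,z):
    c=np.load(f'cal_{n}.npz'); R=cv2.Rodrigues(c['r'].astype(float))[0]; t=c['t'].reshape(3)
    d=R.T@np.linalg.inv(c['K'])@[u,v,1]; o=-R.T@t
    return o+d*(z-o[2])/d[2]
def proj(n,P):
    c=np.load(f'cal_{n}.npz'); return cv2.projectPoints(np.array(P,float).reshape(-1,3),c['r'].astype(float),c['t'].astype(float),c['K'],None)[0].reshape(-1,2)
def crop(src,dst,u0,v0,u1,v1):
    im=cv2.imread(src)[v0:v1,u0:u1]; s=min(800/(u1-u0),600/(v1-v0)); cv2.imwrite(dst,cv2.resize(im,None,fx=s,fy=s,interpolation=cv2.INTER_CUBIC)); print(dst,'scale',s)
E
python3 - <<'E'
from h import *
a=snap('top','pics/t0.png')['pixels'];b=snap('side','pics/s0.png')['pixels']
for n in('top','side'): 
  c=np.load(f'cal_{n}.npz');R=cv2.Rodrigues(c['r'])[0];print(n,c['K'][0],-R.T@c['t'].reshape(3),R[2])
E
```

```text
top [457.82536976   0.         258.31700299] [ 0.2393408  -0.05582355  1.59613545] [ 0.19388131 -0.0190839  -0.98083936]
side [374.32109225   0.         265.30527236] [0.3854188  0.54165376 0.84792332] [ 0.17732104 -0.60662318 -0.77496165]
```

View pics/t0.png

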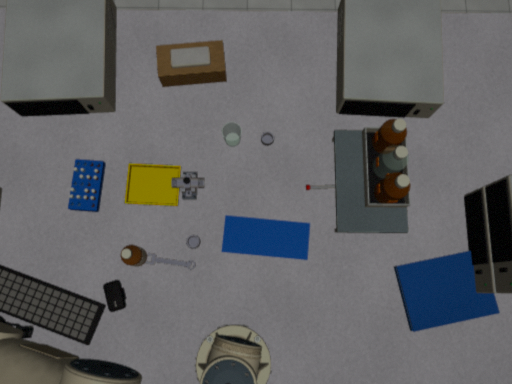

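View pics/s0.png

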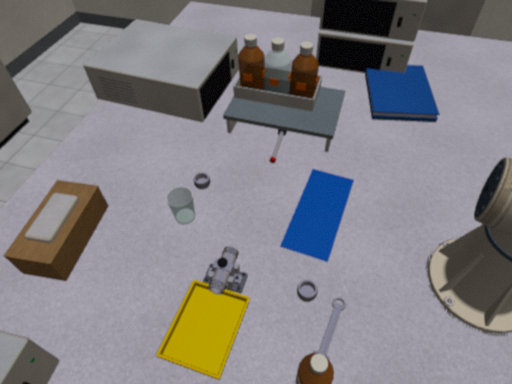

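The top view shows the rod head at (307,187) pointing left (+y). The barrel is near (188,183), the tray at (152,185) and the mat at (266,237). The side view agrees, with the head at (272,160) and the clamp at (225,270). I'll enlarge both.

Run:
```python
from h import *
a=cv2.imread('pics/t0.png');b=cv2.imread('pics/s0.png')
def z(im,u0,v0,w,h,s): return cv2.resize(im[v0:v0+h,u0:u0+w],None,fx=s,fy=s,interpolation=cv2.INTER_CUBIC)
A=np.hstack([z(a,160,150,60,50,6.6667),z(a,290,160,60,50,6.6667)])
B=np.hstack([z(b,190,240,66,44,6),z(b,250,120,67,44,6)])
cv2.imwrite('pics/c0.png',np.vstack([A,cv2.resize(B,(A.shape[1],264))]))
print(A.shape,B.shape)
```

```text
(333, 800, 3) (264, 798, 3)
```

View pics/c0.png

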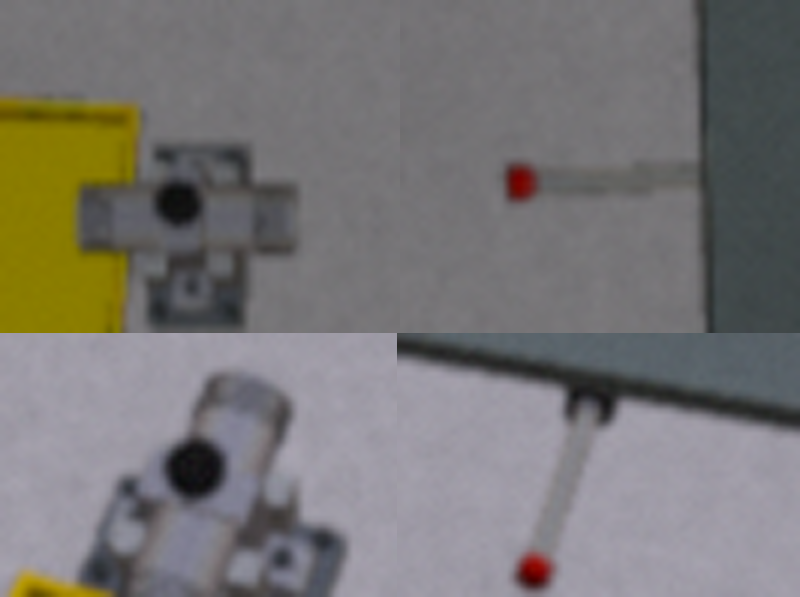

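The crop shows the barrel axis ends in the top view at about (171.7,182.5) and (204.6,182.9). The rod head front is at (306,187.3), and its stem meets the shelf edge at (335,186.3).

Run:
```python
from h import *
f=ray('top',171.7,182.5,.05);n=ray('top',204.55,182.8,.05);print('far',f,'near',n,np.linalg.norm(f-n),(f+n)/2)
d=(f-n)/np.linalg.norm(f-n);print('yaw',np.degrees(np.arctan2(d[1],d[0])))
for nm in('top','side'):
  im=cv2.imread(f'pics/{nm[0]}0.png').astype(int);m=(im[...,2]>110)&(im[...,1]<60)&(im[...,0]<60)
  if nm=='side': m[:, :260]=0;m[:,285:]=0
  v,u=np.nonzero(m);print(nm,len(u),u.mean(),v.mean(),ray(nm,u.mean(),v.mean(),.01))
s=ray('top',335,186.25,.01);print('stem shelf top',s, 'handle front side',ray('side',282.1,132,.01))
for p in [(307,187.3)]: print('tip',ray('top',*p,.01))
def polyc(nm,mask):
  c=max(cv2.findContours(mask.astype(np.uint8),0,1)[0],key=cv2.contourArea);return cv2.boxPoints(cv2.minAreaRect(c))
im=cv2.imread('pics/t0.png').astype(int)
m=(im[...,0]>110)&(im[...,2]<60);m[:, :200]=0;m[:,330:]=0
print('mat');[print(ray('top',*p,0)) for p in polyc('top',m)]
m=(im[...,0]<60)&(im[...,2]>130)&(im[...,1]>110);m[:, 200:]=0
print('tray');[print(ray('top',*p,.022)) for p in polyc('top',m)]
for k,p,z in [('nuta',(267.5,138.5),.028),('nutb',(193,241),.028),('shelfN',(334.5,130),.078),('shelfS',(336,232),.078),('beaker',(231,127),.09),('screw',(160+178/6.667,150+202/6.667),.091)]: print(k,ray('top',*p,z))
b=cv2.imread('pics/s0.png')
for o in(-.018,.018):
  w=np.array([-d[1],d[0],0])*o
  for e in(f,n): print('side proj',proj('side',e+w), end='')
print(observe())
```

```text
far [0.6017045  0.21334801 0.05      ] near [0.60108675 0.10008151 0.05      ] 0.11326817722907198 [0.60139563 0.15671476 0.05      ]
yaw 89.68751375465664
top 5 308.0 187.0 [ 0.59655395 -0.26351804  0.01      ]
side 8 272.625 158.25 [ 0.59567723 -0.26365065  0.01      ]
stem shelf top [ 0.59965426 -0.36001436  0.01      ] handle front side [ 0.59731472 -0.39106748  0.01      ]
tip [ 0.595447   -0.25992856  0.01      ]
mat
[0.36941195 0.0416338  0.        ]
[0.49600074 0.03165062 0.        ]
[ 0.46822739 -0.26901172  0.        ]
[ 0.34203707 -0.25441689  0.        ]
tray
[0.53592491 0.36527545 0.022     ]
[0.6649073 0.366386  0.022    ]
[0.65739523 0.1939152  0.022     ]
[0.52838496 0.19546907 0.022     ]
nuta [ 0.77021858 -0.11941132  0.028     ]
nutb [0.40176636 0.13719843 0.028     ]
shelfN [ 0.78578975 -0.35190778  0.078     ]
shelfS [ 0.4273915  -0.34512555  0.078     ]
beaker [0.79009121 0.00918106 0.09      ]
screw [0.59990626 0.15614134 0.091     ]
side proj [[208.38307765 286.6716982 ]]side proj [[225.31471192 245.82487715]]side proj [[223.12878533 290.72014493]]side proj [[239.08186369 249.28352411]]{'time_s': 0.1, 'qpos': array([ 7.68703992e+01,  2.02608798e+01,  9.36249580e+01,  8.16774136e-04,
        6.61886571e+01, -1.37200393e-01]), 'joint_vel': array([ 0.00971676, -0.14456702, -0.08773172, -0.03401939,  0.09525881,
        0.09549544]), 'joint_torque': array([-2.04553389e-04, -6.06363559e+01, -3.42821324e+01,  6.73418825e-06,
        3.96441494e-03, -3.09162871e-06]), 'tcp_pos': array([0.14041285, 0.60860129, 0.24960993]), 'orientation': array([-1.79925507e+02, -9.25203803e-04,  1.67007269e+02]), 'force': array([-0.03688316, -0.34130617,  0.56295786]), 'wrist_torque': array([-0.02139373, -0.01297805, -0.05896352]), 'opening': 0.9998452780208359}
```

```bash
R='.'; python3 -m handwheel '[[1,0,0,0,0,0,7],[1,0,0,0,0,0,7],[1,0,0,0,0,0,7],[1,0,0,0,0,0,7],[1,0,0,0,0,0,7]]' >/dev/null; python3 -m handwheel '[[1,0,0,0,0,0,7],[1,0,0,0,0,0,7],[1,0,0,0,0,0,7],[1,0,0,0,0,0,7],[1,0,0,0,0,0,7]]'; python3 -m handwheel '[[1,0,0,0,0,0,6],[1,-36,18,0,0,0,0],[1,-36,18,0,0,0,0],[1,-36,18,0,0,0,0],[1,-36,18,0,0,0,0]]'
```

```text
time_s: 0.93
tcp_pos: [0.1398, 0.6058, 0.245]
orientation: [-179.8, 0.5, 95.5]
force: [-0.4, -0.5, 0.3]
opening: 1.003
time_s: 1.35
tcp_pos: [0.2072, 0.461, 0.2431]
orientation: [-179.8, 0.6, 88.9]
force: [1.1, -0.6, 0.4]
opening: 1.0
```

```bash
for i in 1; do python3 -m handwheel '[[1,-36,19,0,0,0,0],[1,-36,19,0,0,0,0],[1,-36,19,0,0,0,0],[1,-36,19,0,0,0,0],[1,-36,19,0,0,0,0]]'; python3 -m handwheel '[[1,-36,19,0,0,0,0],[1,-36,19,0,0,0,0],[1,-36,19,0,0,0,0],[1,-36,19,0,0,0,0],[1,-36,19,0,0,0,0]]' ; python3 -m handwheel '[[0.5,-36,19,0,0,0,0],[0.5,-36,19,0,0,0,0],[0.5,-36,19,0,0,0,0],[0.5,-36,19,0,0,0,0],[0.5,-36,19,0,0,0,0]]'; python3 -m handwheel '[[0.5,-36,19,0,0,0,0],[0.5,-36,19,0,0,0,0],[0.5,-36,19,0,0,0,0],[0.5,-30,10,0,0,0,0],[0.5,0,0,0,0,0,0]]'; done | grep -v force; python3 -c "
from h import *
print(observe()['tcp_pos'],observe()['orientation'])"
```

```text
time_s: 1.77
tcp_pos: [0.298, 0.2732, 0.2433]
orientation: [-179.8, 0.7, 89.1]
opening: 0.998
time_s: 2.18
tcp_pos: [0.3895, 0.0859, 0.2452]
orientation: [-179.8, 0.6, 89.3]
opening: 1.0
time_s: 2.6
tcp_pos: [0.4809, -0.1015, 0.247]
orientation: [-179.9, 0.6, 89.2]
opening: 0.504
time_s: 3.02
tcp_pos: [0.5477, -0.252, 0.2467]
orientation: [-179.9, 0.7, 88.9]
opening: 0.499
[ 0.54772477 -0.25195845  0.24666242] [-179.91794992    0.68623609   88.8781513 ]
```

```bash
python3 -m handwheel '[[0.5,-20,24,0,-0.7,0,-2],[0.5,-20,24,0,0,0,0],[0.5,0,0,35,0,0,0],[0.5,0,0,38,0,0,0],[0.5,0,0,38,0,0,0]]'; python3 -m handwheel '[[0.5,0,0,38,0,0,0],[0.5,0,0,25,0,0,0],[0.5,0,0,5,0,0,0],[0.5,0,0,0,0,0,0]]'
```

```text
time_s: 3.43
tcp_pos: [0.6033, -0.3001, 0.1405]
orientation: [178.7, 1.0, 90.7]
force: [0.9, -0.6, -1.2]
opening: 0.498
time_s: 3.77
tcp_pos: [0.5992, -0.2975, 0.0604]
orientation: [179.4, 0.6, 90.7]
force: [0.4, 0.3, -0.5]
opening: 0.504
```

```bash
python3 -m handwheel '[[0.5,4,-1,14,0,0,0],[0.5,0,-1,14,0,0,0],[0.5,0,0,9,0,0,0],[0.5,0,0,1,0,0,0]]'; python3 -c "
from h import *
snap('side','pics/s1.png');crop('pics/s1.png','pics/c1.png',210,90,350,195)"
```

```text
time_s: 4.1
tcp_pos: [0.5999, -0.2942, 0.0254]
orientation: [179.1, 0.8, 90.7]
force: [-0.2, -0.2, -0.3]
opening: 0.5
pics/c1.png scale 5.714285714285714
```

View pics/c1.png

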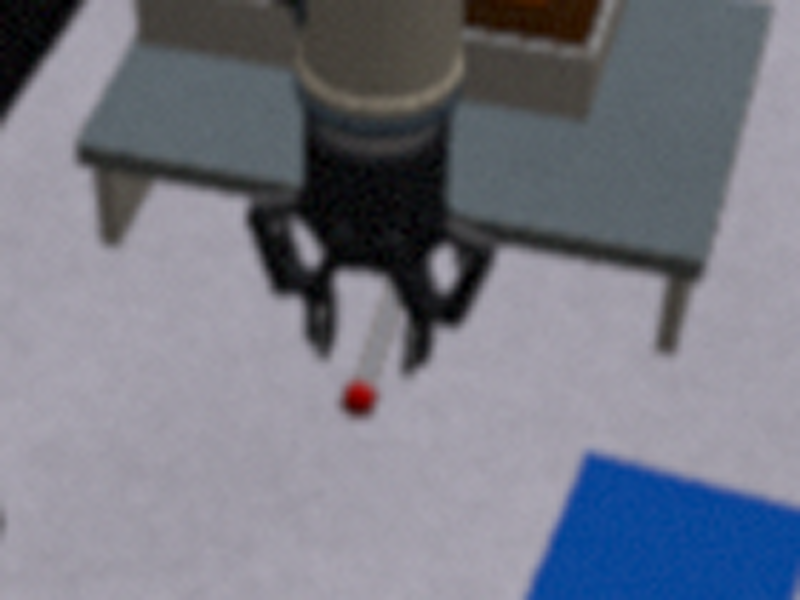

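The stem lies between the open jaws, with the head at crop (358,398) in front of the pads, and the hand is clear of the shelf. I'll go down a little more, close, and draw the rod out.

```bash
python3 -m handwheel '[[0.3,0,-1,4,0,0,0],[0,0,0,0,0,0,0],[0,0,0,0,0,0,0],[0,0,0,0,0,0,0],[0,0,0,0,0,0,0]]'; python3 -m handwheel '[[0,0,0,0,0,0,0],[0,10,0,0,0,0,0],[0,15,0,0,0,0,0],[0,15,0,0,0,0,0],[0,15,0,0,0,0,0]]'
```

```text
time_s: 4.57
tcp_pos: [0.6013, -0.2958, 0.0254]
orientation: [178.8, 0.9, 90.7]
force: [0.2, -0.3, -0.9]
opening: 0.113
time_s: 4.98
tcp_pos: [0.6007, -0.2391, 0.0251]
orientation: [178.7, 1.0, 90.5]
force: [0.6, 0.3, -1.1]
opening: 0.109
```

```bash
python3 -m handwheel '[[0,18,0,0,0,0,0],[0,18,0,0,0,0,0],[0,18,0,0,0,0,0],[0,18,0,0,0,0,0],[0,18,0,0,0,0,0]]'; python3 -m handwheel '[[0,5,0,0,0,0,0],[0,0,0,0,0,0,0],[0.6,0,0,0,0,0,0],[0.6,0,0,0,0,0,0],[0.6,0,0,0,0,0,0]]';python3 -m handwheel '[[0.6,0,0,-20,0,0,0],[0.6,0,0,-35,0,0,0],[0.6,0,0,-41,0,0,0],[0.6,-30,0,-25,0,0,0],[0.6,0,0,0,0,0,0]]'
python3 - <<'E'
from h import *
snap('side','pics/s2.png');crop('pics/s2.png','pics/c2.png',200,90,340,195)
snap('top','pics/t2.png');crop('pics/t2.png','pics/c2t.png',240,140,360,230)
a=cv2.imread('pics/c2.png');b=cv2.imread('pics/c2t.png')
print(a.shape,b.shape);cv2.imwrite('pics/c2b.png',np.hstack([cv2.resize(x,(400,300)) for x in(a,b)]))
E
```

```text
time_s: 5.4
tcp_pos: [0.5993, -0.1381, 0.0244]
orientation: [178.7, 1.0, 90.7]
force: [0.7, -1.3, 1.6]
opening: 0.111
time_s: 5.82
tcp_pos: [0.5985, -0.1265, 0.0247]
orientation: [178.7, 1.0, 91.1]
force: [-0.8, -0.4, 0.3]
opening: 0.533
time_s: 6.23
tcp_pos: [0.5942, -0.1583, 0.1479]
orientation: [179.1, 1.0, 91.0]
force: [0.6, -0.6, 0.5]
opening: 0.6
pics/c2.png scale 5.714285714285714
pics/c2t.png scale 6.666666666666667
(600, 800, 3) (600, 800, 3)
```

View pics/c2b.png

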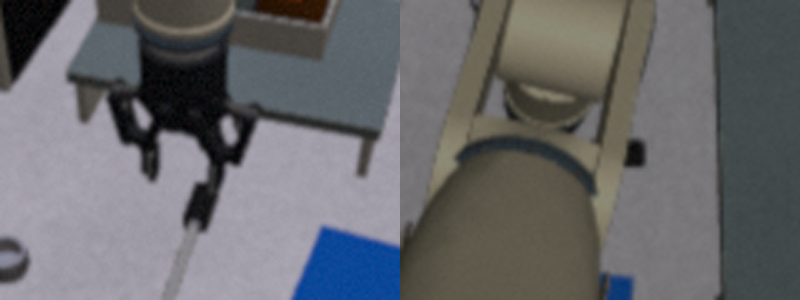

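The rod is out. The handle shows in the side view at about (271,162), with the butt at (313.5,186) in the top view. I'll fit the rod axis from the side picture.

```bash
python3 - <<'E'
from h import *
print('butt top',ray('top',313.5,185.9,.01),'side butt/front',ray('side',273.5,154.7,.01),ray('side',268.3,169.8,.01))
im=cv2.imread('pics/s2.png').astype(int);m=(im[...,2]>90)&(im[...,1]<70)&(im[...,0]<70);m[:150]=0;m[260:]=0;m[:,200:300]&=1;m[:,:200]=0;m[:,300:]=0
v,u=np.nonzero(m);print(len(u),u.mean(),v.mean(),'headc',ray('side',u.mean(),v.mean(),.012))
E
python3 -c "
from h import *
crop('pics/s2.png','pics/c3.png',210,140,310,215)"
```

```text
butt top [ 0.60064093 -0.28323428  0.01      ] side butt/front [ 0.5971264  -0.27960814  0.01      ] [ 0.59547866 -0.21232692  0.01      ]
pics/c3.png scale 8.0Traceback (most recent call last):
  File "<stdin>", line 3, in <module>
numpy._core._exceptions._UFuncOutputCastingError: Cannot cast ufunc 'bitwise_and' output from dtype('int64') to dtype('bool') with casting rule 'same_kind'
```

View pics/c3.png

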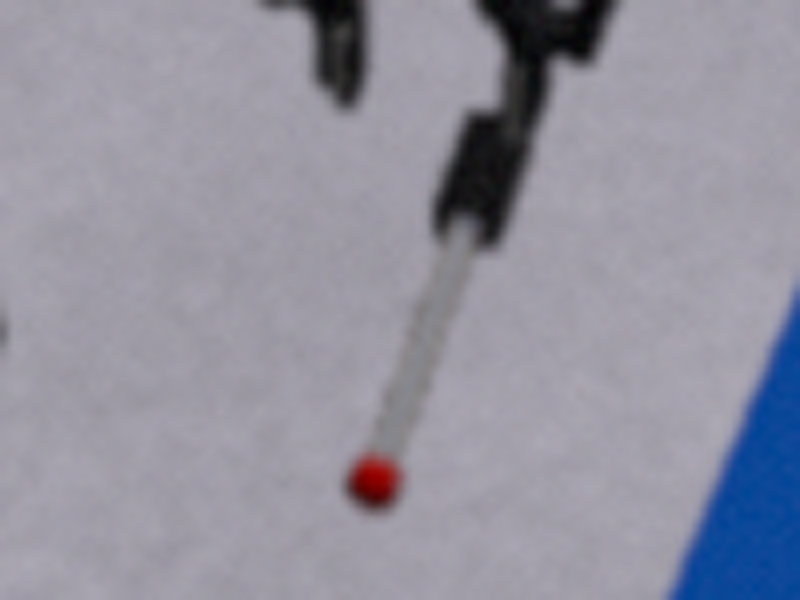

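The head is at crop (375,481) and the stem leaves the handle at (462,232). That gives full-frame positions of (256.9,200.1) and (267.8,169.0).

Run:
```python
from h import *
h=ray('side',210+375/8,140+481/8,.012);s=ray('side',210+462/8,140+230/8,.01);b=ray('side',210+437/8,140+170/8,.01)
d=h-s;print(h,s,np.degrees(np.arctan2(d[1],d[0])),np.linalg.norm(d))
```

```text
[ 0.59469489 -0.08812871  0.012     ] [ 0.59828045 -0.21610717  0.01      ] 91.60483241048928 0.1280443034588712
```

```bash
python3 -m handwheel '[[0.6,-30,1,0,-0.8,0.8,-0.6],[0.6,-30,1,0,0,0,0],[0.6,-28,1,20,0,0,0],[0.6,0,0,35,0,0,0],[0.6,0,0,30,0,0,0]]'; python3 -m handwheel '[[0.6,0,0,20,0,0,0],[0.6,0,0,5,0,0,0]]'
```

```text
time_s: 6.75
tcp_pos: [0.6004, -0.2466, 0.0575]
orientation: [178.2, 0.0, 91.5]
force: [-0.4, 0.5, -0.4]
opening: 0.599
time_s: 6.92
tcp_pos: [0.5961, -0.2458, 0.0232]
orientation: [178.8, -0.2, 91.3]
force: [0.3, 0.7, -0.2]
opening: 0.596
```

```bash
python3 -m handwheel '[[0.6,-2,3,2,0,1,0],[0.3,0,0,0,0,0,0],[0,0,0,0,0,0,0],[0,0,0,0,0,0,0],[0,0,0,0,0,0,0]]'; python3 -m handwheel '[[0,0,0,0,0,0,0],[0,0,0,-10,0,0,0],[0,0,0,-15,0,0,0],[0,0,0,-14,0,0,0],[0,0,0,0,0,0,0]]'
```

```text
time_s: 7.33
tcp_pos: [0.5936, -0.2469, 0.0203]
orientation: [179.6, -1.4, 91.4]
force: [-0.1, -0.1, -0.9]
opening: 0.312
time_s: 7.75
tcp_pos: [0.592, -0.2463, 0.0607]
orientation: [179.8, -1.5, 91.4]
force: [0.7, -0.4, -0.4]
opening: 0.315
```

```bash
python3 -m handwheel '[[0,25,0,0,-1,0,1],[0,35,2,0,0,0,1],[0,35,2,0,0,0,0],[0,35,2,0,0,0,0],[0,25,2,0,0,0,0]]'; python3 -m handwheel '[[0,0,0,0,0,0,0]]'
python3 - <<'E'
from h import *
snap('side','pics/s4.png');snap('top','pics/t4.png')
a=cv2.imread('pics/t4.png')[160:205,165:225];b=cv2.imread('pics/s4.png')[200:290,180:300]
cv2.imwrite('pics/c4.png',np.hstack([cv2.resize(x,(400,300),interpolation=2) if x is b else cv2.resize(x,(400,300),interpolation=2) for x in(a,b)]))
g=cv2.cvtColor(cv2.imread('pics/t0.png'),6).astype(float)
for u in list(range(172,179))+list(range(198,205)): print(u,g[173:194,u].astype(int))
E
```

```text
time_s: 8.17
tcp_pos: [0.6008, -0.0918, 0.0657]
orientation: [178.6, -1.4, 88.8]
force: [-0.6, -0.2, -1.1]
opening: 0.315
time_s: 8.25
tcp_pos: [0.6007, -0.0877, 0.0656]
orientation: [178.6, -1.4, 89.0]
force: [0.5, 1.0, -1.4]
opening: 0.314
172 [115 116 114 111  93  77  73  74  80  80  81  81  85  76  81 100 112 115
 114 114 116]
173 [115 115 113 111  91  71  66  72  77  79  78  76  76  66  72 101 113 115
 115 115 115]
174 [114 115 114 111  85  70  68  72  79  78  77  81  77  63  72 100 113 114
 115 113 115]
175 [115 113 113 112  89  77  78  70  74  78  79  87  82  64  71 100 113 114
 114 113 114]
176 [114 113 113 112  86  80  81  78  77  80  81  82  82  70  70  95 111 111
 111 113 112]
177 [109 109 108 107  87  80  87  94  93  93  95  95  92  84  75  87 103 102
 105 105 106]
178 [103 102  96  96  82  80  90  97  99  94  99  98  95  87  79  94 104 106
 110 109 111]
198 [113 113 116 115  92  71  76  81  79  75  72  69  76  75  75  98 114 115
 116 115 116]
199 [117 117 118 116  91  67  74  80  81  73  69  75  78  75  62  94 115 118
 118 115 118]
200 [116 118 120 114  92  66  69  79  82  81  79  81  82  74  62  95 115 119
 119 119 118]
201 [116 116 117 115  92  67  73  80  79  81  80  81  82  76  65  95 117 120
 120 120 119]
202 [116 117 119 114  94  71  74  82  85  85  85  85  82  79  69  94 115 117
 118 118 117]
203 [116 116 118 117  95  77  78  91  97  97  98  98  90  81  73  98 115 117
 117 121 119]
204 [117 116 117 116 103  91  92  95 102 106 106 102  99  93  98 110 118 117
 118 119 119]
```

View pics/c4.png

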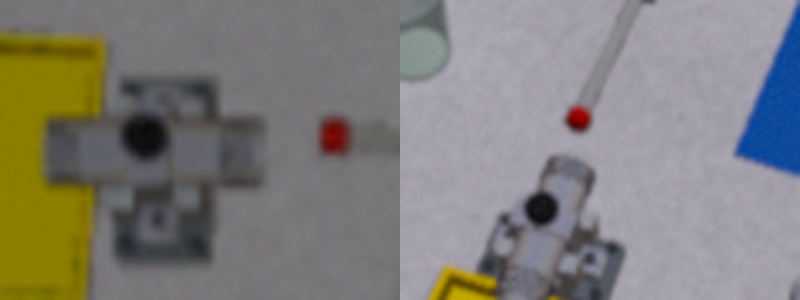

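The top view shows the barrel ends at about (172,182.3) and (204,182.5), with the head at (215.1,180.4). In the side view the head is at (233.4,235.4), just short of the mouth. I'll triangulate the head.

```bash
cat >> h.py <<'E'
def tri(pt,ps):
    P=[]
    for n in('top','side'):
        c=np.load(f'cal_{n}.npz');P.append(c['K']@np.hstack([cv2.Rodrigues(c['r'].astype(float))[0],c['t'].reshape(3,1)]))
    X=cv2.triangulatePoints(P[0],P[1],np.array(pt,float).reshape(2,1),np.array(ps,float).reshape(2,1)).ravel();return X[:3]/X[3]
def red(n,f,u0,v0,u1,v1):
    im=cv2.imread(f).astype(float)[v0:v1,u0:u1];w=np.clip(im[...,2]-im[...,:2].max(2)-25,0,None)
    v,u=np.mgrid[v0:v1,u0:u1];return (u*w).sum()/w.sum(),(v*w).sum()/w.sum()
E
python3 - <<'E'
from h import *
t=red('top','pics/t4.png',205,170,224,192);s=red('side','pics/s4.png',220,222,245,245);print(t,s,'head',tri(t,s))
for z in(.05,.053): print(ray('top',*t,z),ray('side',*s,z))
l=ray('top',174.5,182.3,.05);r=ray('top',200.5,182.47,.05);d=l-r;print(l,r,np.degrees(np.arctan2(d[1],d[0])))
# side: barrel near mouth rim crop for later
crop('pics/s4.png','pics/c5.png',205,225,255,262)
for x in(.598,.601,.604): print(x,proj('side',[[x,.102,.05],[x,.212,.05],[x,.102,.068]]).round(1).tolist())
print('screw top in side pred',proj('side',[.6,.157,.091]),'crop meas', 180+141/3.333,200+208/3.333)
E
```

```text
(np.float64(214.649), np.float64(180.043)) (np.float64(233.29129843643778), np.float64(234.61862678450035)) head [0.61016853 0.06514122 0.05293501]
[0.61102864 0.06538252 0.05      ] [0.61076395 0.06340222 0.05      ]
[0.61030745 0.06514734 0.053     ] [0.60991671 0.06520033 0.053     ]
[0.60245196 0.20373285 0.05      ] [0.60220328 0.11408648 0.05      ] 89.84106322734037
pics/c5.png scale 16.0
0.598 [[233.1, 248.5], [217.5, 288.6], [232.6, 244.6]]
0.601 [[232.0, 248.2], [216.2, 288.2], [231.4, 244.3]]
0.604 [[230.8, 247.9], [215.0, 287.9], [230.2, 244.1]]
screw top in side pred [[223.16702899 258.95415373]] crop meas 222.3042304230423 262.40624062406243
```

View pics/c5.png

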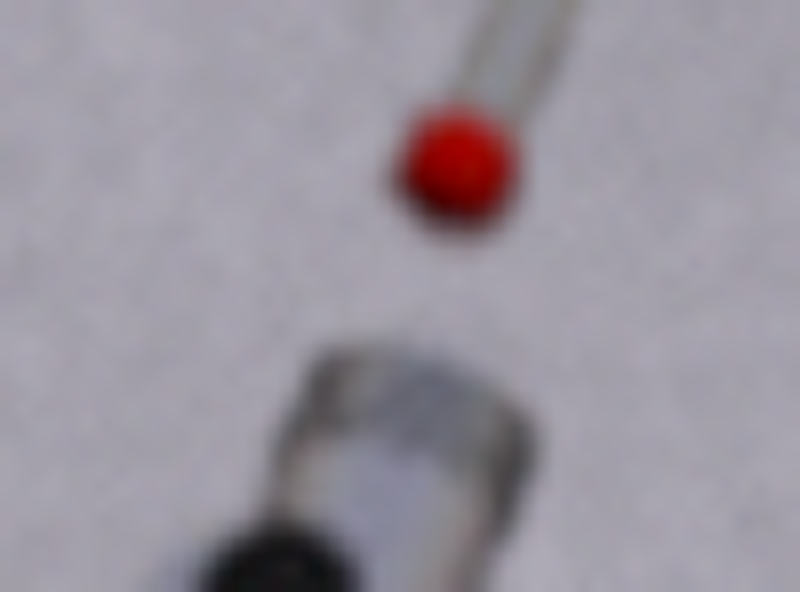

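Run:
```python
from h import *
H=np.array([.610,.065,.053])
for yaw in(86,87,88,89,90):
  a=np.radians(yaw);d=np.array([np.cos(a),np.sin(a),-.017]);print(yaw,proj('side',[H-d*.12,H-d*.127]).round(1).tolist(),proj('top',[H-d*.03,H-d*.06]).round(1).tolist())
g=cv2.cvtColor(cv2.imread('pics/s4.png'),6)
for v in(201,203,206,210,216,222): print(v,g[v,232:262])
g=cv2.cvtColor(cv2.imread('pics/t4.png'),6)
for u in(220,224,228,232,236): print(u,g[172:192,u])
```

```text
86 [[250.5, 199.0], [251.4, 197.1]] [[223.3, 180.7], [232.0, 181.3]]
87 [[249.8, 198.8], [250.7, 196.9]] [[223.4, 180.6], [232.0, 181.0]]
88 [[249.1, 198.6], [249.9, 196.7]] [[223.4, 180.4], [232.0, 180.7]]
89 [[248.3, 198.5], [249.1, 196.5]] [[223.4, 180.3], [232.0, 180.4]]
90 [[247.6, 198.3], [248.4, 196.3]] [[223.4, 180.1], [232.0, 180.1]]
201 [159 159 161 162 161 160 163 162 158 155 157 159 160 158 149 138 136 138
 136 130 128 141 140 136 149 161 164 163 161 162]
203 [158 163 163 164 162 163 163 162 161 160 161 158 157 150 134 134 138 135
 134 138 155 164 165 165 166 165 163 165 165 165]
206 [159 159 159 162 163 162 162 163 162 163 161 160 149 132 134 137 133 134
 151 162 159 160 159 161 161 163 162 163 162 160]
210 [161 167 167 164 162 163 162 159 160 160 152 139 138 139 133 132 147 159
 158 157 158 159 160 163 163 163 165 162 160 161]
216 [160 162 165 161 159 159 158 152 142 137 138 135 130 136 155 161 163 158
 161 159 161 161 157 161 163 163 159 161 161 162]
222 [163 164 163 160 153 139 136 139 137 134 141 155 158 160 161 162 158 158
 156 158 156 158 164 167 165 162 162 161 162 161]
220 [120 120 119 119 119 117 107 101 100  97  99 110 118 120 120 119 121 120
 119 118]
224 [120 121 122 121 121 121 121 110 102  98  94 108 118 120 118 118 118 119
 119 121]
228 [118 117 119 118 117 116 118 106  98  98  97 106 114 116 115 115 115 114
 114 115]
232 [117 116 118 122 119 118 115 104  99 100  99 109 115 115 117 115 115 115
 113 113]
236 [113 111 107 104 106 116 123 125 126 128 131 134 135 136 136 136 131 121
  97  67]
```

```bash
python3 -m handwheel '[[0,0,0,2,0,0.5,-1.5],[0,0,0,2,0,0.5,-1.5],[0,0,0,1,0,0,0],[0,0,0,0,0,0,0]]'
python3 - <<'E'
from h import *
snap('side','pics/s5.png');snap('top','pics/t5.png')
t=red('top','pics/t5.png',205,170,224,192);s=red('side','pics/s5.png',220,222,245,245);print(t,s,'head',tri(t,s))
g=cv2.cvtColor(cv2.imread('pics/s5.png'),6)
for v in(203,210,216,222): print(v,g[v,232:256])
E
```

```text
time_s: 8.68
tcp_pos: [0.6005, -0.0942, 0.0598]
orientation: [178.5, -2.3, 92.0]
force: [0.6, 0.9, -0.4]
opening: 0.316
(np.float64(216.13423517169616), np.float64(182.6534859521332)) (np.float64(237.3054439166971), np.float64(234.153452685422)) head [0.6013434  0.05999049 0.05112387]
203 [157 160 163 161 163 163 163 160 160 160 160 160 159 163 163 153 137 138
 138 134 136 150 164 165]
210 [161 164 165 165 164 163 158 159 160 162 162 159 150 139 136 136 134 127
 133 152 157 159 159 163]
216 [162 165 163 161 158 157 157 159 162 156 143 137 140 135 134 129 146 158
 162 161 160 160 158 160]
222 [163 160 161 162 161 160 158 154 138 135 136 136 133 137 155 161 159 157
 156 155 156 161 162 164]
```

```bash
python3 -m handwheel '[[0,8,0,0,0,-1,0],[0,8,0,0,0,0,0],[0,8,0,0,0,0,0],[0,8,0,0,0,0,0],[0,0,0,0,0,0,0]]'
python3 - <<'E'
from h import *
snap('side','pics/s6.png');snap('top','pics/t6.png')
t=red('top','pics/t6.png',195,170,224,192);s=red('side','pics/s6.png',220,222,245,255);print(t,s,'head',tri(t,s))
crop('pics/s6.png','pics/c6.png',205,215,265,260)
E
```

```text
time_s: 9.2
tcp_pos: [0.5996, -0.062, 0.061]
orientation: [178.5, -1.2, 91.7]
force: [-0.3, 0.2, -1.2]
opening: 0.317
(np.float64(206.93360160965796), np.float64(182.7917505030181)) (np.float64(233.55166297117518), np.float64(244.47583148558758)) head [0.60055699 0.09168378 0.05162844]
pics/c6.png scale 13.333333333333334
```

View pics/c6.png

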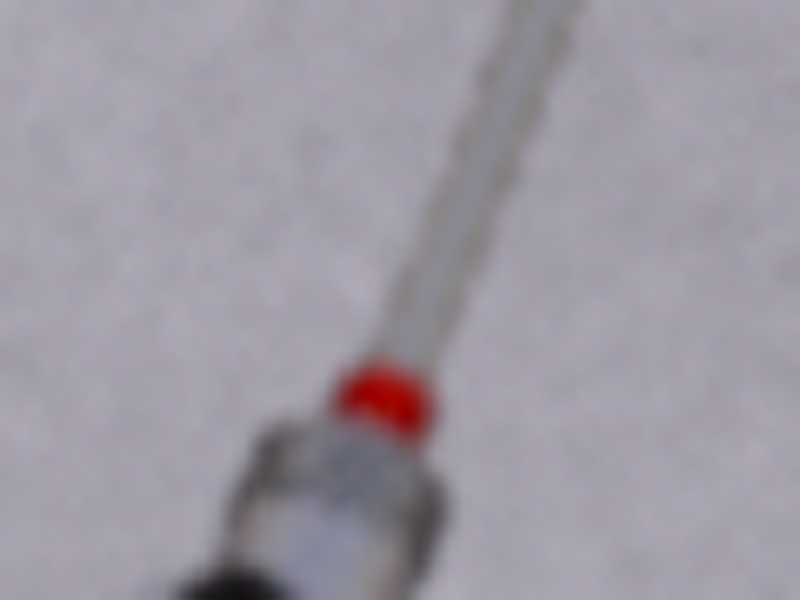

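The head is at the mouth and about 1.5 mm to the −x side of the barrel axis (head crop (385,400), barrel rim centre (352,460)). I'll shift +x slightly and go in.

```bash
python3 -m handwheel '[[0,0,1.5,0.5,0,0,0],[0,7,0,0,0,0,0],[0,7,0,0,0,0,0],[0,7,0,0,0,0,0]]';python3 -m handwheel '[[0,5,0,0,0,0,0],[0,3,0,0,0,0,0]]'
```

```text
time_s: 9.63
tcp_pos: [0.6011, -0.0421, 0.0611]
orientation: [178.4, -1.2, 91.6]
force: [-0.2, 0.1, -1.2]
opening: 0.314
time_s: 9.8
tcp_pos: [0.6007, -0.0323, 0.0612]
orientation: [178.4, -1.2, 91.6]
force: [-0.3, -1.3, -0.8]
opening: 0.314
```

```bash
python3 -m handwheel '[[0,6,0,0,0,0,0],[0,6,0,0,0,0,0],[0,6,0,0,0,0,0]]';python3 -m handwheel '[[0,8,0,0,0,0,0],[0,8,0,0,0,0,0],[0,8,0,0,0,0,0]]'
```

```text
time_s: 10.05
tcp_pos: [0.6002, -0.0138, 0.0617]
orientation: [178.4, -1.1, 91.7]
force: [0.1, -11.8, -1.5]
opening: 0.315
time_s: 10.3
tcp_pos: [0.6001, 0.0072, 0.0625]
orientation: [178.3, -0.7, 91.8]
force: [1.0, -10.8, -0.4]
opening: 0.318
```

```bash
python3 -m handwheel '[[0,8,0,0.7,0,-0.3,0],[0,8,0,0.7,0,0,0],[0,8,0,0.5,0,0,0]]';python3 -m handwheel '[[0,7,0,0,0,0,0],[0,5,0,0,0,0,0],[0,3,0,0,0,0,0]]'
python3 - <<'E'
from h import *
snap('side','pics/s7.png');snap('top','pics/t7.png')
a=cv2.imread('pics/t7.png')[155:215,130:210];b=cv2.imread('pics/s7.png')[230:320,170:290]
cv2.imwrite('pics/c7.png',np.hstack([cv2.resize(x,(400,300),interpolation=2) for x in(a,b)]))
E
```

```text
time_s: 10.55
tcp_pos: [0.6003, 0.028, 0.0614]
orientation: [178.2, 0.0, 91.9]
force: [1.3, -11.8, -0.8]
opening: 0.315
time_s: 10.8
tcp_pos: [0.6001, 0.0436, 0.0616]
orientation: [178.1, 0.1, 91.9]
force: [0.8, -0.6, -0.4]
opening: 0.313
```

View pics/c7.png

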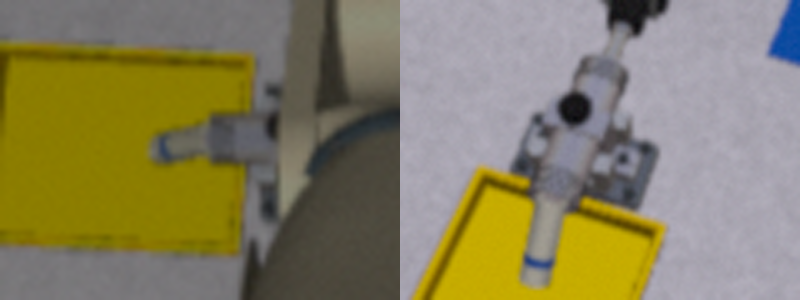

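The cartridge is mostly out and the force has dropped. A further ~15 mm should free it.

```bash
python3 -m handwheel '[[0,6,0,0,0,0.5,0],[0,5,0,0,0,0.5,0],[0,4,0,0,0,0,0],[0,1,0,0,0,0,0]]'
python3 - <<'E'
from h import *
snap('top','pics/t8.png')
im=cv2.imread('pics/t8.png').astype(int)
r=(im[...,2]-im[...,:2].max(2)>35); r[:,210:]=0;r[:170]=0;r[195:]=0;v,u=np.nonzero(r);print('red',len(u),u.mean() if len(u) else 0,v.mean() if len(u) else 0)
# cartridge: non-yellow in tray interior
m=(im[...,0]>70);m[:,:130]=0;m[:,172:]=0;m[:170]=0;m[202:]=0
v,u=np.nonzero(m);print('cart',len(u),u.min(),u.max(),v.min(),v.max())
E
```

```text
time_s: 11.23
tcp_pos: [0.5994, 0.0611, 0.0617]
orientation: [178.1, -1.0, 91.9]
force: [-0.0, 0.6, -0.8]
opening: 0.319
red 11 170.0 183.0
cart 39 160 168 179 185
```

Run:
```python
from h import *
snap('side','pics/s8.png')
a=cv2.imread('pics/t8.png')[155:215,130:210];b=cv2.imread('pics/s8.png')[230:350,150:310]
cv2.imwrite('pics/c8.png',np.hstack([cv2.resize(x,(400,300),interpolation=2) for x in(a,b)]))
```

```text
(no output)
```

View pics/c8.png

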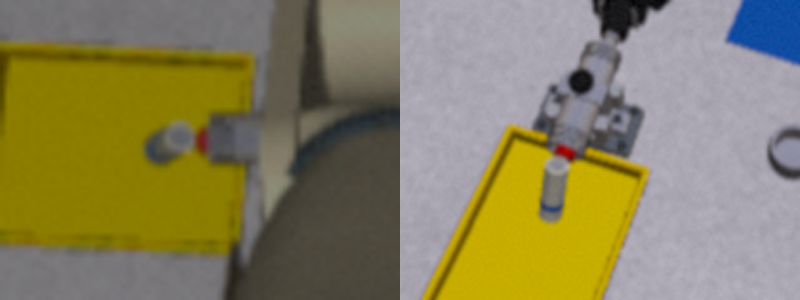

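The cartridge is out and tipped up on end in the tray. The red head sticks out about 8 mm. I'll retract now.

```bash
python3 -m handwheel '[[0,0,0,0,0,0,0],[0,-10,0,0,0,0,0],[0,-14,0,0,0,0,0],[0,-14,0,0,0,0,0],[0,-14,0,0,0,0,0]]';python3 -m handwheel '[[0,-14,0,0,0,0,0],[0,-14,0,0,0,0,0],[0,-14,0,0,0,0,0],[0,-14,0,0,0,0,0]]'
python3 - <<'E'
from h import *
snap('top','pics/t9.png');snap('side','pics/s9.png')
for n,y0,y1,x0,x1 in(('t',155,215,125,172),('s',280,383,150,255)):
  im=cv2.imread(f'pics/{n}9.png').astype(int);m=(im[...,0]>80);k=np.zeros_like(m);k[y0:y1,x0:x1]=1
  if n=='t': k[:170]=0;k[202:]=0
  N,l,st,c=cv2.connectedComponentsWithStats((m&k).astype(np.uint8));[print(n,st[i],c[i]) for i in range(1,N) if st[i][4]>15]
E
```

```text
time_s: 11.75
tcp_pos: [0.6007, 0.0068, 0.0604]
orientation: [178.2, -1.0, 92.2]
force: [0.8, 0.0, -1.4]
opening: 0.317
time_s: 12.08
tcp_pos: [0.6014, -0.0576, 0.0591]
orientation: [178.3, -0.9, 92.1]
force: [-0.0, 0.1, -0.5]
opening: 0.313
t [125 170   3  23  37] [125.45945946 178.40540541]
t [160 180  12   5  46] [166.06521739 182.52173913]
s [ 150  280  105  103 5469] [199.95136222 332.92612909]
```

```bash
python3 -m handwheel '[[0,-18,0,0,0,0,0],[0,-18,0,0,0,0,0],[0,-18,0,0,0,0,0],[0,-5,0,-20,0,0,0],[0,0,-10,-20,1.3,0.5,2]]';python3 -m handwheel '[[0,-10,-25,0,0,0,2],[0,-10,-30,0,0,0,1],[0,-10,-30,0,0,0,0],[0,-10,-30,0,0,0,0],[0,-8,-25,0,0,0,0]]';python3 -m handwheel '[[0,0,-15,0,0,0,0],[0,0,0,0,0,0,0]]'
```

```text
time_s: 12.6
tcp_pos: [0.5892, -0.1235, 0.0947]
orientation: [-180.0, -1.5, 89.9]
force: [0.1, 0.3, -0.9]
opening: 0.314
time_s: 13.02
tcp_pos: [0.4481, -0.1691, 0.0973]
orientation: [179.5, -1.4, 86.7]
force: [-0.2, -0.8, -1.5]
opening: 0.316
time_s: 13.18
tcp_pos: [0.4261, -0.1687, 0.0967]
orientation: [179.8, -1.5, 86.6]
force: [0.1, 0.2, -1.0]
opening: 0.321
```

```bash
python3 -m handwheel '[[0,-7,-12,10,0,0,0],[0,0,0,25,0,0,0],[0,0,0,20,0,0,0],[0,0,0,10,0,0,0],[0,0,0,0,0,0,0]]';python3 -c "
from h import *
snap('side','pics/s10.png')
print(observe()['tcp_pos'])"
```

```text
time_s: 13.6
tcp_pos: [0.4173, -0.1762, 0.0316]
orientation: [179.3, -1.3, 86.4]
force: [-0.8, 0.9, -0.5]
opening: 0.314
[ 0.41760615 -0.17625525  0.03230807]
```

```bash
python3 -m handwheel '[[0,0,0,5,0,0,0],[0,0,0,3,0,0,0],[0,0,0,1,0,0,0],[0,0,0,0,0,0,0]]'; python3 -m handwheel '[[0,0,0,1,0,0,0],[0,0,0,1,0,0,0],[0,0,0,0,0,0,0]]'
```

```text
time_s: 13.98
tcp_pos: [0.4205, -0.1768, 0.0244]
orientation: [179.1, -1.3, 86.5]
force: [0.7, 0.0, -1.4]
opening: 0.319
time_s: 14.23
tcp_pos: [0.4214, -0.1771, 0.0232]
orientation: [179.0, -1.2, 86.5]
force: [1.4, -0.4, -1.7]
opening: 0.315
```

```bash
python3 -m handwheel '[[0,0,-1,2,0,0,0],[0,0,-1,2,0,0,0],[0,0,0,1,0,0,0]]'
```

```text
time_s: 14.48
tcp_pos: [0.42, -0.1771, 0.019]
orientation: [178.9, -1.2, 86.5]
force: [-5.7, 1.7, 37.2]
opening: 0.316
```

```bash
python3 -m handwheel '[[0,0,0,-2,0,0,0]]'; python3 -m handwheel '[[0.3,0,0,0,0,0,0],[0.6,0,0,0,0,0,0],[0.6,0,0,0,0,0,0],[0.6,0,0,0,0,0,0]]'
```

```text
time_s: 14.57
tcp_pos: [0.4199, -0.1771, 0.0211]
orientation: [178.9, -1.2, 86.5]
force: [0.3, -0.8, -1.0]
opening: 0.317
time_s: 14.9
tcp_pos: [0.4197, -0.1772, 0.021]
orientation: [178.9, -1.2, 86.5]
force: [-0.0, 0.6, 0.1]
opening: 0.599
```

Released. I'll lift clear, move aside and check.

```bash
python3 -m handwheel '[[0.6,0,0,-20,0,0,0],[0.6,0,0,-35,0,0,0],[0.6,0,0,-40,0,0,0],[0.6,0,0,-40,0,0,0],[0.6,0,0,-40,0,0,0]]'; python3 -m handwheel '[[0.6,-35,0,-15,0,0,0],[0.6,-35,0,0,0,0,0],[0.6,-35,0,0,0,0,0],[0.6,-35,0,0,0,0,0],[0.6,0,0,0,0,0,0]]'
python3 - <<'E'
from h import *
snap('top','pics/t11.png');snap('side','pics/s11.png')
a=cv2.imread('pics/t11.png')[150:270,125:325];b=cv2.imread('pics/s11.png')[140:384,150:370]
cv2.imwrite('pics/c11.png',np.hstack([cv2.resize(a,(400,240),interpolation=2).__array__() if 0 else cv2.copyMakeBorder(cv2.resize(a,(400,240),interpolation=2),0,204,0,0,0),cv2.resize(b,(400,444),interpolation=2)]))
E
```

```text
time_s: 15.32
tcp_pos: [0.4106, -0.1782, 0.1936]
orientation: [179.9, -1.6, 86.5]
force: [1.4, 0.1, 0.1]
opening: 0.601
time_s: 15.73
tcp_pos: [0.4065, -0.3251, 0.2176]
orientation: [178.9, -1.0, 86.9]
force: [-0.6, 0.4, -0.8]
opening: 0.597
```

View pics/c11.png

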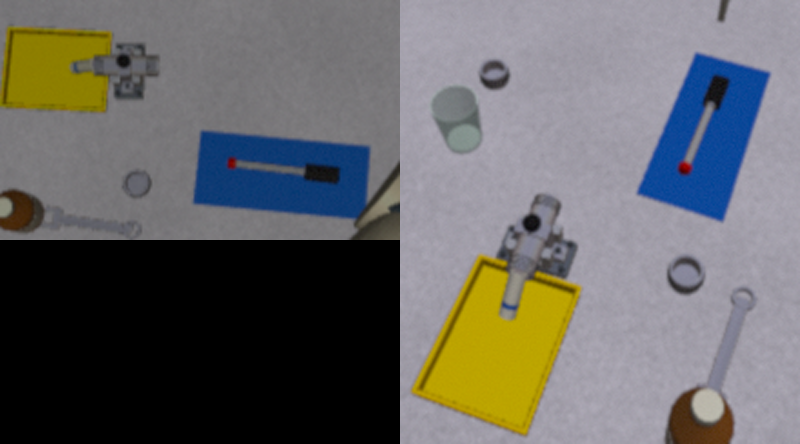

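The rod lies wholly on the mat. The cartridge seems to be leaning from the tray floor up against the barrel mouth, so I'll work out its pose numerically.

Run:
```python
from h import *
print('low end',tri((162.5,183.5),(209.4,311.6)),'up end',tri((172.5,182.5),(217,289.6)))
for n in('t8','t9','t11'):
  im=cv2.imread(f'pics/{n}.png').astype(int);print(n)
  for v in range(178,189): print(v,' '.join('%3d'%x for x in im[v,156:178,0]))
im=cv2.imread('pics/s11.png').astype(int)
for v in range(278,318,2): print(v,' '.join('%3d'%x for x in im[v,202:232,0]))
# hypotheses: axis from low (y) to upper
for name,L,U in [('lean',[.602,.262,.012],[.602,.216,.05]),('inbore',[.602,.262,.02],[.602,.208,.046]),('flat',[.602,.275,.015],[.602,.215,.015])]:
  print(name,proj('top',[L,U]).round(1).tolist(),proj('side',[L,U]).round(1).tolist())
```

```text
low end [0.60764963 0.25311828 0.00743352] up end [0.6020089  0.21168501 0.04301274]
t8
178   0   0   0   0   0   0   0   0   0   0   0   0   0   0   0  21  53  56  55  65  68  70
179   0   0   0   0   0   0   0   4  59  85  82  55   0   0   0  31  60  64  67  79  80  90
180   0   0   0   0   0   0  27  66  93 106 103  88  44   0   4  49  75  76  76  72  81  99
181   0   0   0   0  15  51  61  92 103 103 105  99  80  18  22  61  82  83  80  79  85 104
182   0   0   0  21  52  68  78 101 103 101 103 101  93  35  28  62  84  84  84  84  89 104
183   0   0   0  56  69  71  77 100 105 102 103 104  95  32  28  63  81  84  84  85  90 105
184   0   0  25  66  74  69  74  87  99 105 105 101  73  18  25  61  80  84  85  90  90  99
185   0   0  23  65  72  67  66  70  75  77  72  65  25   0  21  56  80  76  78  82  82  94
186   0   0   0  49  67  64  59  55  43  26   0   0   0   0   0  43  68  62  61  62  64  80
187   0   0   0   7  40  49  40  32   2   0   0   0   0   0   0   3  39  34  32  32  41  50
188   0   0   0   0   0   4   0   0   0   0   0   0   0   0   0   0   0   0   0   0   0   0

[... 4025 characters left out ...]
0  51 102 119 129 134 130 130 126 113  99  65   0   0   0   0   0   0   0   0   0   0   0   0   0   0   0   0   0
312   0   0  62 111 128 133 135 134 133 124 112  87  21   0   0   0   0   0   0   0   0   0   0   0   0   0   0   0   0   0
314   0   0  12  74 100 121 133 131 125 112  94  49   0   0   0   0   0   0   0   0   0   0   0   0   0   0   0   0   0   0
316   0   0   0   0   0   0  30  38  39  26   0   0   0   0   0   0   0   0   0   0   0   0   0   0   0   0   0   0   0   0
lean [[159.7, 184.8], [170.9, 182.4]] [[209.9, 315.1], [215.2, 289.7]]
inbore [[159.2, 184.3], [173.4, 182.7]] [[209.5, 313.7], [216.6, 287.3]]
flat [[155.8, 184.6], [172.9, 184.7]] [[207.6, 320.0], [217.0, 295.8]]
```

The cartridge is at rest in the tray, but it leans on the barrel's end face. I'll pinch it, draw it clear and let it lie flat in the tray.

```bash
(python3 -m handwheel '[[0.6,36,12,0,0,-0.5,-1.5],[0.6,36,12,0,0,0,-1.5],[0.6,36,12,0,0,0,0],[0.6,36,12,0,0,0,0],[0.6,36,12,0,0,0,0]]'; python3 -m handwheel '[[0.6,36,12,0,0,0,0],[0.6,36,12,0,0,0,0],[0.6,36,12,0,0,0,0],[0.6,36,12,0,0,0,0],[0.6,36,12,0,0,0,0]]'; python3 -m handwheel '[[0.6,36,12,0,0,0,0],[0.6,36,12,0,0,0,0],[0.6,36,12,0,0,0,0],[0.6,30,10,0,0,0,0],[0.6,0,0,0,0,0,0]]')
```

```text
time_s: 16.25
tcp_pos: [0.467, -0.1377, 0.218]
orientation: [179.3, -0.7, 89.4]
force: [1.1, 0.0, -0.4]
opening: 0.599
time_s: 16.67
tcp_pos: [0.5243, 0.0573, 0.2197]
orientation: [179.6, -0.8, 89.7]
force: [0.7, -0.0, -0.3]
opening: 0.602
time_s: 17.08
tcp_pos: [0.5662, 0.2142, 0.2204]
orientation: [179.8, -1.0, 90.2]
force: [-0.6, 1.2, 1.1]
opening: 0.602
```

```bash
python3 -m handwheel '[[0.6,16,20,0,0,0,0],[0.6,12,18,0,0,0,0],[0.6,0,0,35,0,0,0],[0.6,0,0,35,0,0,0],[0.6,0,0,25,0,0,0]]'; python3 -m handwheel '[[0.6,0,0,10,0,0,0],[0.6,0,0,0,0,0,0]]'
```

```text
time_s: 17.5
tcp_pos: [0.6023, 0.2532, 0.1276]
orientation: [179.5, -1.1, 90.8]
force: [0.1, -0.1, 0.2]
opening: 0.6
time_s: 17.67
tcp_pos: [0.5967, 0.2527, 0.111]
orientation: [-179.9, -0.9, 90.9]
force: [-0.5, 0.2, 0.5]
opening: 0.598
```

```bash
python3 -m handwheel '[[0.6,-4,8,25,0,0,0],[0.6,-3,2,22,0,0,0],[0.6,0,0,15,0,0,0],[0.6,0,0,5,0,0,0],[0.6,0,0,0,0,0,0]]'
```

```text
time_s: 18.08
tcp_pos: [0.6065, 0.2479, 0.0473]
orientation: [180.0, -1.0, 91.0]
force: [-0.7, -0.4, 1.7]
opening: 0.6
```

```bash
python3 -m handwheel '[[0.6,-2,0,7,0,0,0],[0.6,0,0,4,0,0,0],[0.4,0,0,0,0,0,0],[0.1,0,0,0,0,0,0],[0.1,0,0,0,0,0,0]]';  python3 -m handwheel '[[0.1,0,0,0,0,0,0],[0.1,6,0,-1,0,0,0],[0.1,12,0,-1,0,0,0],[0.1,12,0,0,0,0,0]]'
```

```text
time_s: 18.5
tcp_pos: [0.6077, 0.2469, 0.0406]
orientation: [179.8, -1.1, 91.0]
force: [-4.1, 1.8, 0.0]
opening: 0.231
time_s: 18.83
tcp_pos: [0.6076, 0.2772, 0.0446]
orientation: [179.7, -1.1, 90.9]
force: [-0.2, 0.1, 0.1]
opening: 0.229
```

```bash
python3 -m handwheel '[[0.1,8,0,2,0,0,0],[0.1,0,0,0,0,0,0],[0.35,0,0,0,0,0,0],[0.6,0,0,0,0,0,0],[0.6,0,0,0,0,0,0]]';  python3 -m handwheel '[[0.6,0,0,-10,0,0,0],[0.6,0,0,-25,0,0,0],[0.6,0,0,-40,0,0,0],[0.6,0,0,-40,0,0,0],[0.6,0,0,-40,0,0,0]]'; python3 -m handwheel '[[0.6,30,-28,0,0,0,0],[0.6,30,-28,0,0,0,0],[0.6,30,-28,0,0,0,0],[0.6,30,-28,0,0,0,0],[0.6,0,-28,0,0,0,0]]'
python3 - <<'E'
from h import *
print(np.load('cal_top.npz')['t'].ravel())
for n,b in(('top',(125,160,182,206)),('side',(150,270,250,384))):
  im=snap(n,f'pics/{n[0]}12.png')['pixels'].astype(int);u0,v0,u1,v1=b
  m=np.zeros(im.shape[:2],np.uint8);m[v0:v1,u0:u1]=(im[v0:v1,u0:u1,0]>50)
  N,l,st,c=cv2.connectedComponentsWithStats(m)
  for i in range(1,N):
    if 15<st[i][4]<1500:
      p=np.argwhere(l==i)[:,::-1].astype(np.float32);print(n,st[i],c[i].round(1),ray(n,*c[i],.015).round(3),cv2.minAreaRect(p))
Z=[.604,.285,.015]
print(proj('top',[[.604,.255,.015],[.604,.315,.015]]),proj('side',[[.604,.255,.015],[.604,.315,.015]]))
E
```

```text
time_s: 19.25
tcp_pos: [0.6082, 0.2915, 0.0431]
orientation: [179.6, -1.2, 91.1]
force: [-0.5, -0.2, 0.2]
opening: 0.597
time_s: 19.67
tcp_pos: [0.6015, 0.2839, 0.1946]
orientation: [-179.4, -0.7, 91.0]
force: [0.9, 0.5, -0.6]
opening: 0.605
time_s: 20.08
tcp_pos: [0.4677, 0.4044, 0.2148]
orientation: [179.2, -1.4, 90.3]
force: [-1.9, -0.0, 0.8]
opening: 0.601
[-0.08653323  0.54404353  1.51808343]
top [125 160  57  46 523] [159.7 172.2] [0.647 0.263 0.015] ((153.0, 182.5), (45.0, 56.0), 90.0)
top [151 180  18   8 113] [159.6 183.4] [0.606 0.262 0.015] ((159.506103515625, 183.4451141357422), (17.448184967041016, 6.294597625732422), 6.34019136428833)
top [125 203  41   3  62] [141.  204.6] [0.53  0.323 0.015] ((145.0, 204.0), (40.0, 2.0), 0.0)
[[161.52858873 184.09183838]
 [144.44848494 184.02747363]] [[210.02911279 311.44616648]
 [200.11548641 337.00927379]]
```

The cartridge now lies flat in the tray: about 59 × 22 mm in the image, centred near (0.606, 0.262) and clear of the barrel. Last, a check on the bystanders and the rod, then sign-off.

Run:
```python
from h import *
for a,b in(('t0','t11'),('s0','s12')):
  d=cv2.absdiff(cv2.imread(f'pics/{a}.png'),cv2.imread(f'pics/{b}.png')).max(2);d=(cv2.blur(d,(3,3))>14).astype(np.uint8)
  N,l,st,c=cv2.connectedComponentsWithStats(d);print(a,b,[(s[:4].tolist(),int(s[4])) for s in st[1:] if s[4]>8])
im=cv2.imread('pics/t11.png').astype(int);t=red('top','pics/t11.png',225,215,310,260);print('head',ray('top',*t,.01))
m=np.zeros(im.shape[:2],np.uint8);m[218:258,270:302]=(im[218:258,270:302].max(2)<60)
N,l,st,c=cv2.connectedComponentsWithStats(m);i=1+st[1:,4].argmax();print('handle',ray('top',*c[i],.01),st[i])
o=observe();print(o['time_s'],o['joint_vel'].round(1),o['force'].round(1));job.sign_off()
```

```text
t0 t11 [([159, 178, 14, 10], 109), ([305, 183, 30, 8], 153), ([148, 188, 255, 196], 22103), ([237, 227, 59, 16], 449), ([0, 315, 143, 69], 5149)]
s0 s12 [([0, 0, 512, 384], 155104), ([196, 179, 11, 4], 34), ([80, 199, 4, 4], 10), ([55, 241, 6, 6], 15), ([38, 243, 4, 4], 9), ([46, 247, 4, 9], 20)]
head [ 0.43798046 -0.02456358  0.01      ]
handle [ 0.42040561 -0.18079565  0.01      ] [277 232  18  10 127]
20.1833 [-3.   1.7 -2.6 -1.4 -0.6 -2.4] [0.  0.  0.5]
the job is handed in; nothing more can be done
```

The cartridge has been pushed out of the far end of the barrel and lies in the yellow tray, and the rod lies flat on the blue mat. I handed the job in at 20.2 s. No verdict is reported.

**What I did:** I drew the rod out by its stem, took it by the handle and pushed the cartridge through at about 11–12 N until the head stood a few mm out of the far mouth. Then I pulled the rod back out and laid it on the mat.

**Departures from the plan:**
- **Cartridge leaning:** it first came to rest leaning against the barrel's end face. After laying the rod down, I gripped it, drew it about 40 mm clear and let it drop flat in the tray. That step came after the rod was laid down, so it was outside the order you asked for.
- **Firm touch-down:** the wrist force reached 37 N when I set the rod down, under the limits. I backed off 2 mm before releasing.

**Last checks:**
- **Cartridge:** it measures about 59 × 22 mm lying flat, centred near (0.606, 0.262) and clear of the barrel. This is from numbers only, as I had used all 12 picture views.
- **Rod:** the head is at (0.438, −0.025) and the handle at (0.420, −0.181), inside the measured mat edges.
- **Other objects:** in the top-view comparison the nut near the shelf side and the beaker showed no change. A change area covering the arm also took in the other nut, the spanner and the reagent bottle, so it could not clear them. They looked undisturbed in the last picture. The side-view comparison told me nothing, because nearly the whole frame changed.

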